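Secure a turned platter in the gauging jig and zero the dial

TASK

Set up the turned wooden platter for gauging: set it down gently, spigot up, centred on the jig's round cork pad, then gently lay the retaining bar across the two notched wooden supports, grip block up, resting in both notches and centred over the platter. Then swing the steel turn-button fully across the bar's end and, last of all, turn the dial gauge's bezel until its pointer line is at the zero index on the housing. Leave the jar, the lathe chuck and the hammer where they are.

Things in the scene. Friction and masses are not known exactly. Their poses are not given: they have to be found in the camera images.
- jig: Fixed plywood jig. Origin on the bench under the cork pad's centre; x runs from dial gauge to pad (away from the robot), z up. Board 140 (x) by 240 (y) by 18 mm, gauge tongue to x=-175, 110 wide. Wooden supports 100 (x) by 26 (y) at y=-85 and +85 (this one has the turn-button): notch floors 76 mm up, notches 44 mm wide in x about x=0, cheeks 28 mm long in x, tops 90 mm up.
- pad (a point): Centre of the top face of the cork pad (124 mm diameter, 22 mm above the bench), where the centre of the platter's underside belongs; axes as the jig's.
- bar_seat (a point): Midpoint between the two notch floors, 76 mm above the bench and above the pad's centre, where the centre of the bar's underside belongs; axes as the jig's (the bar's long axis lies along y).
- platter: Loose turned wooden platter, spigot up. Origin at the centre of its flat underside, z up along its axis. Disc 120 mm in diameter, widest up to 16 mm high, sloping up to 26 mm high at the spigot: a cylinder 50 mm in diameter, from 26 to 50 mm high (total height). Grip it by the spigot. 0.2 kg.
- bar: Loose retaining bar. Origin at the centre of its underside; long axis y, z up. Aluminium flat 200 (y) by 32 (x) by 12 mm thick, with a dark wooden grip block in the middle of its top, 64 (y) by 22 (x) mm, from 12 to 40 mm above the underside. Either end may go to either support. 0.3 kg.
- latch (a joint): Steel turn-button on the +y support, vertical pivot. 0 rad: points outward along jig +y (open); grows counter-clockwise seen from above; 1.57: points along jig -x across the bar's end (closed, stop at 1.6). Starts open between -0.5 and 0.35; stays where left, about 1 N to move. 18 mm wide, 8 mm thick, reaches 55 mm from the pivot; underside 3 mm above a seated bar.
- latch_pivot (a point): Pivot of the turn-button at the height of its underside (91 mm above the bench), at jig x = +37, y = +85 mm; axes as the jig's.
- latch_tab (a point): Centre of the top of the turn-button's upright black round finger peg: 14 mm in diameter, 34 mm tall above the turn-button's upper face (top 133 mm above the bench), 48 mm from the pivot. Moves with the turn-button; its y axis points from pivot to peg.
- bezel (a joint): Bezel of the face-up dial gauge, on a vertical axis at jig x = -120, y = 0. 0 rad: its black pointer line is at the zero index; positive is counter-clockwise seen from above. It starts between 0.45 and 1.35, so it is to be turned clockwise by that angle; stops at -1.6 and 1.6; light friction.
- bezel_top (a point): Centre of the bezel's white top face, 71 mm above the bench. Bezel: knurled aluminium cylinder 52 mm in diameter, 20 mm high, on a fixed dark round housing 80 mm in diameter, top 51 mm up. A black pointer line runs from the face's centre to its rim along this point's -y. The fixed zero index is a black block on the housing's rim, 44 mm from the axis towards jig -y.
- jar: Bystander: glass jar of polish with a lid, 68 mm in diameter, 85 mm high. Origin at the centre of its underside.
- chuck: Bystander: dark steel lathe chuck, 96 mm in diameter, 52 mm high. Origin at the centre of its underside.
- hammer: Bystander: hammer lying on the bench, about 250 mm long.
Mind the look-alikes: they are no part of the job. What is shaped like the platter but purple or red is not meant.

How it is judged:
On the way, in this order (a step that is already met when the one before it is completed fails the run):
1. the platter sits centred on the cork pad, spigot up (horizontal distance between platter and pad below 0.01 m and z of platter in the frame of pad between -0.004 and 0.004 m and angle between platter's own z axis and vertical below 0.06 rad), for 0.2 s.
2. the bar rests in both notches across the platter (all of step 1 and x of bar in the frame of bar_seat between -0.008 and 0.008 m and y of bar in the frame of bar_seat between -0.014 and 0.014 m and z of bar in the frame of bar_seat between -0.004 and 0.004 m and angle between bar's own z axis and vertical below 0.05 rad and angle between the y axis of bar and the y axis of jig, either way round below 0.12 rad), for 0.2 s.
3. the turn-button is swung across the bar's end (all of step 2 and value of joint latch above 1.35 rad), for 0.2 s.
4. the bezel's pointer is at zero (all of step 3 and value of joint bezel between -0.12 and 0.12 rad), for 0.2 s.
At the end, for the whole second after the job is handed in: Platter upright on the pad within 10 mm of its centre; bar level, block up, in both notches (height 4 mm, lengthwise 14 mm, across 8 mm, direction 0.12 rad); turn-button at 1.35 rad or more; bezel within 0.12 rad of zero; platter and bar at rest. Done in that order (all of step 4 and linear speed of each of platter, bar below 0.02 m/s); the robot touches nothing.
It fails at once if the polish jar is moved by more than 30 mm (distance of jar from where it was at the start of the episode above 0.03 m).
It fails at once if the lathe chuck is moved by more than 30 mm (distance of chuck from where it was at the start of the episode above 0.03 m).
It fails at once if the hammer is moved by more than 30 mm (distance of hammer from where it was at the start of the episode above 0.03 m).
It fails at once if the platter is let fall from a height (over about 25 mm) (linear speed of platter above 0.7 m/s and contact force between the fingers and platter below 0.05 N).
It fails at once if the bar is let fall from a height (over about 25 mm) (linear speed of bar above 0.7 m/s and contact force between the fingers and bar below 0.05 N).
It also fails if it takes over 72 s, if anything falls off the work surface, if the arm or the gripper's body presses on something with over 40 N, if the wrist force passes 120 N, or if a joint passes its speed limit or range.

ROBOT

A 6-joint arm with a two-finger parallel gripper is mounted at the origin on the work surface. World frame = base frame: x ahead of the robot, y to its left, z up, the work surface at z = 0. Lengths are in m, angles in rad, forces in N, time in s.
With the tool pointing down it reaches from about 0.35 to 0.775 m from the base axis. Payload 5.5 kg.
Tool frame: the origin (TCP) lies between the finger pads; the fingertips stand 19 mm ahead of it and the grasp point (between the pads) is the TCP; z points along the fingers, x is the direction in which the jaws open and shut, and the axes are right-handed (so a half turn about z gives the same grasp; the last joint's range is limited). The gripper opens to 85 mm and grips with 20 to 120 N. Pads are 22 mm wide; open, the fingers measure 114 mm over their backs; the gripper's body (76 mm by 85 mm) begins 54 mm behind the grasp point. The pads swing forward as they close: fully open they stand 13 mm farther back than shut.
Start: joints at [1.175, 0.313, 0.046, 1.304, 0, 1.431], TCP at [0.146, 0.556, 0.25] pointing down, gripper open.
Joint ranges: [-2.76, 2.76], [-0.86, 1.69], [-1.03, 1.26], [-2.2, 2.34], [-1.47, 1.5], [-3.14, 3.14]. Speed limits (rad/s): [2.57, 2.57, 3.14, 3.14, 3.14, 3.14].

INTERFACE

Orientations are given as a unit quaternion [w, x, y, z].
In Python, from workcell import env gives the robot as it stands. The module is installed in compiled form; this text tells all that it offers.
- The arm moves only by the tool carry_out, never from a script. Its argument "steps" is a list of rows, each a list of 7 numbers: the gripper command: -1 is shut, 1 is fully open, values between are in proportion, then the shift along the tool's x, y, z in m, then the turn, a rotation vector about the tool's x, y, z in rad. A call has 1 to 20 rows; each row shifts and turns the commanded pose from where the row before left it, along the tool's axes as they then stand; what a row does not reach is not made up. A row lasts 1/8 s, in which the tool goes at most 62.5 mm and 10.7 degrees, less where a joint would pass 70% of its speed; a pose out of reach is approached as far as the arm can. A call with a gripper value outside its range is refused whole. The fingers move at their own pace and stop on an object; "grip_force" is the grip in N (left out, the last holds). Time passes only in rows, so rows that do not move let the fingers close. It gives the time, the measured TCP pose, the force and the opening at its end, in the units of the state.
- env.get_state(): the state, without advancing time (a new reading comes with each control period).
- env.read_camera(name): name is "side" or "top"; returns a dict with "color" (420x560x3 uint8, red, green, blue), "K" (3x3 intrinsics, pixels), "R" (3x3) and "t" (3): a world point X has camera coordinates R X + t. Camera axes: x right, y down, z forward; pixel columns grow to the right and rows downward; lengths in m; the calibration is good to about 2 mm. A picture is of the moment at which its call begins. There is no depth.
- env.hand_in(): hands the job in, once; it reports no verdict.
The state is a dict: "clock": time; "joint_pos": joint angles; "qvel": joint speeds; "tau": joint torques, N m; "tcp_pos": TCP position; "orientation": TCP orientation; "wrist_force": force on the tool from outside, world axes, zero at the start; "ft_torque": the same for the moment, N m; "finger_gap": finger opening in m.
Only numpy, scipy, OpenCV 4.12 (cv2) and the standard library are available. Lean on these libraries where they do the work, as an engineer would, in place of code of your own. Each camera call takes 0.05 s, during which the arm holds its last target. There are 200 camera calls.

## Working session

There is one attempt and no reset: what is moved stays moved. The work goes in short steps, Python scripts to look and compute and a tool call to move; the robot and the scene stay as the last step left them, time stands still between calls to the robot, and variables do not carry over. Pictures are saved under pics/ and viewed, about 8 in all and at most 12, crops included, and the job is handed in when it is done.

Besides the shell and the picture viewer there is one more tool, called by a JSON object that holds its "name" and its "arguments", one argument or row to a line. carry_out: Moves the arm, as the interface text tells. Its arguments: {"type":"object","properties":{"steps":{"type":"array","items":{"type":"array","items":{"type":"number"}}},"grip_force":{"type":"number"}},"required":["steps"]}

```bash
mkdir -p pics
python3 - <<'E'
from workcell import env
import cv2,numpy as np
for n in("top","side"):
    c=env.read_camera(n); cv2.imwrite(f"pics/{n}0.png",c["color"][:,:,::-1]); print(n,c["K"].tolist(),np.round(c["R"],4).tolist(),np.round(c["t"],4).tolist(),(-c["R"].T@c["t"]).round(3))
print(env.get_state())
E
```

```text
top [[396.9191891268385, 0.0, 283.8304388817207], [0.0, 396.9191891268385, 211.96593543768407], [0.0, 0.0, 1.0]] [[-0.0045, -1.0, 0.007], [-0.9845, 0.0032, -0.1753], [0.1753, -0.0076, -0.9845]] [0.0806, 0.5534, 0.983] [0.373 0.086 1.064]
side [[452.3660121870377, 0.0, 279.14813413124205], [0.0, 452.3660121870377, 207.8635864849756], [0.0, 0.0, 1.0]] [[0.7198, -0.694, 0.0155], [-0.458, -0.4916, -0.7407], [0.5216, 0.5261, -0.6717]] [-0.3412, 0.3372, 0.9082] [-0.074 -0.549  0.865]
{'clock': 0.1, 'joint_pos': array([ 1.17534996e+00,  3.13949927e-01,  4.50846457e-02,  1.30358879e+00,
       -9.55288204e-06,  1.43117948e+00]), 'qvel': array([-0.00166447, -0.00234247,  0.00333269, -0.00032466, -0.0012981 ,
        0.00110697]), 'tau': array([ 2.43984214e-03, -4.81727672e+01,  2.99242491e+01,  1.28049060e-02,
       -8.33319086e-05,  1.85212166e-07]), 'tcp_pos': array([0.14535925, 0.55588584, 0.24948075]), 'orientation': array([ 4.14465069e-04,  7.91532420e-01,  6.11126616e-01, -7.17824348e-04]), 'wrist_force': array([ 0.57265878, -0.51652106, -0.16287235]), 'ft_torque': array([ 0.0215091 , -0.00535394, -0.00493192]), 'finger_gap': 0.08547558407463872}
```

View pics/top0.png

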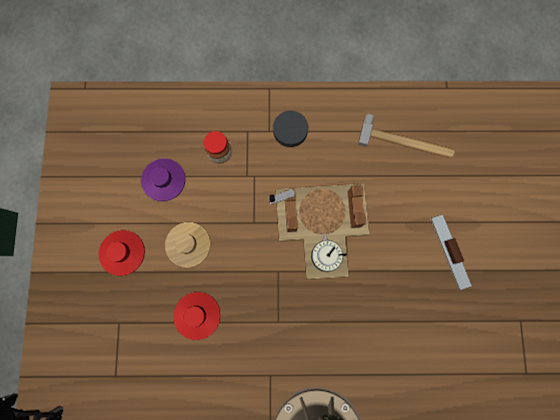

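View pics/side0.png

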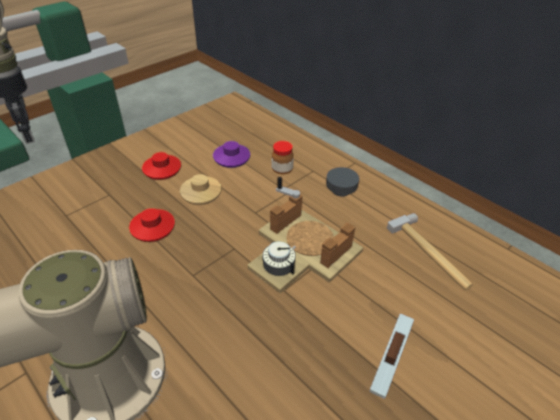

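Top view: platter at about (187,244), bar at (452,252), pad at (322,211), bezel at (328,255) and peg at (272,198). In the side view they are at (200,187), (395,347), (307,237), (279,255) and (280,183). I'll crop closer for masks.

```bash
cat > h.py <<'E'
import cv2,numpy as np
from workcell import env
def cam(n):
    c=env.read_camera(n); c["n"]=n; return c
def proj(c,X):
    p=c["K"]@(c["R"]@np.asarray(X,float)+c["t"]); return p[:2]/p[2]
def ray(c,uv):
    d=c["R"].T@np.linalg.solve(c["K"],[uv[0],uv[1],1.]); return -c["R"].T@c["t"],d/np.linalg.norm(d)
def onplane(c,uv,z):
    o,d=ray(c,uv); return o+d*(z-o[2])/d[2]
def tri(a,ua,b,ub):
    (o,d),(p,e)=ray(a,ua),ray(b,ub)
    s=np.linalg.lstsq(np.c_[d,-e],p-o,rcond=None)[0]
    A,B=o+d*s[0],p+e*s[1]; return (A+B)/2,np.linalg.norm(A-B)
def crop(c,x0,y0,x1,y1,W,H): return cv2.resize(c["color"][y0:y1,x0:x1,::-1],(W,H),interpolation=cv2.INTER_CUBIC)
def blobs(c,lo,hi,box,amin=15):
    "HSV mask in box x0,y0,x1,y1 -> contours in image pixels, largest first"
    x0,y0,x1,y1=box; h=cv2.cvtColor(c["color"],cv2.COLOR_RGB2HSV)[y0:y1,x0:x1]
    m=cv2.inRange(h,np.array(lo),np.array(hi))
    cs=cv2.findContours(m,cv2.RETR_EXTERNAL,cv2.CHAIN_APPROX_NONE,offset=(x0,y0))[0]
    return sorted([k for k in cs if cv2.contourArea(k)>=amin],key=cv2.contourArea,reverse=True)
E
python3 - <<'E'
from h import *
t,s=cam("top"),cam("side")
cv2.imwrite("pics/c1.png",np.vstack([np.hstack([crop(t,260,175,380,285,400,366),crop(s,240,165,370,284,400,366)]),
 np.hstack([crop(t,155,215,220,274,253,230),crop(s,170,160,235,219,253,230),crop(s,355,300,432,400,177,230),crop(t,425,205,484,299,117,230)])]))
hs=[cv2.cvtColor(c["color"],cv2.COLOR_RGB2HSV) for c in(t,s)]
for nm,i,uv in[("platter",0,(175,255)),("spig",0,(187,243)),("plattS",1,(200,195)),("spigS",1,(200,182)),("pad",0,(322,211)),("padS",1,(307,238)),("block",0,(454,250)),("blockS",1,(396,347)),("flat",0,(444,228)),("flatS",1,(404,325)),("peg",0,(273,198)),("bench",0,(150,290)),("board",0,(350,270)),("supp",0,(292,220)),("face",0,(322,255))]:
    print(nm,hs[i][uv[1],uv[0]])
E
```

```text
platter [ 18  96 164]
spig [ 18  98 177]
plattS [ 21 100 199]
spigS [ 20 101 202]
pad [ 15 117 165]
padS [ 16 117 177]
block [ 10 147  78]
blockS [ 11 137  91]
flat [ 98  16 175]
flatS [ 92  22 212]
peg [15 39 13]
bench [ 15 121 103]
board [ 14 122 100]
supp [ 13 135 115]
face [ 31  27 208]
```

View pics/c1.png

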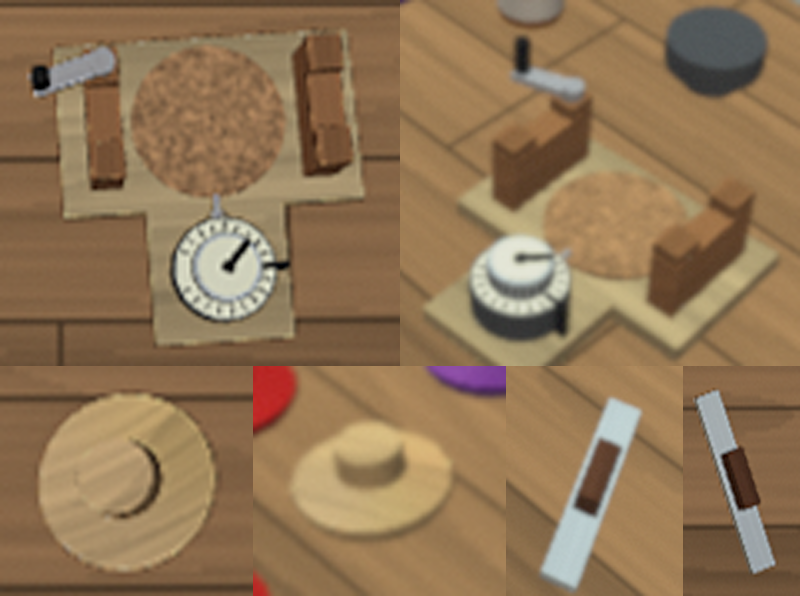

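The crops show the pad centre at top (322,211) and side (310,237), and the spigot top at top (185,243) and side (200,179). The latch points outward and slightly towards jig -x. The bezel pointer is up-right, about 0.9 rad CCW from the index. Next I'll measure with masks.

Run:
```python
from h import *
t,s=cam("top"),cam("side")
def ell(k): return cv2.fitEllipse(cv2.convexHull(k))
def show(n,a,b):
    X,g=tri(t,a,s,b); print(n,np.round(a,1),np.round(b,1),X.round(4),"gap",round(g,4)); return X
# platter: light wood V>135 in both views
pt=blobs(t,(10,70,140),(28,125,255),(155,210,220,280))[0]; ps=blobs(s,(10,70,160),(28,125,255),(170,160,235,215))
print([cv2.contourArea(k) for k in ps]); ps=ps[0]
print("platter ell",ell(pt),ell(ps), "by plane z=.016",onplane(t,ell(pt)[0],.016).round(4))
show("spigot(eye)",(185.1,243.5),(199.8,179.3))
# bar block and flat
h=[]
for c,box in((t,(425,205,484,299)),(s,(355,300,432,400))):
    f=blobs(c,(80,5,120),(115,60,255),box); b=blobs(c,(0,60,0),(30,255,100),box)
    pts=np.vstack([k for k in f+b[:1]]); r=cv2.minAreaRect(pts); q=cv2.boxPoints(r)
    print(c["n"],"flat",[cv2.contourArea(k) for k in f],"rect",r,"block",cv2.minAreaRect(b[0]))
    o=q[np.argsort(q[:,1])]; h.append((o[:2].mean(0),o[2:].mean(0)))
E1=show("bar far",h[0][0],h[1][0]);E2=show("bar near",h[0][1],h[1][1])
d=E1-E2; print("len",np.linalg.norm(d),"yaw",np.arctan2(d[1],d[0]),"mid",(E1+E2)/2)
# pad
show("pad",(322.4,211.0),(309.9,237.5)); show("bezel",(328.4,255.1),(279,248.5)); show("peg",(271.5,198),(279.6,177.5))
# dark peg blob
for c,b in((t,(264,190,282,206)),(s,(270,172,290,192))):
    k=blobs(c,(0,0,0),(180,255,50),b,5); print(c["n"],[ (cv2.boundingRect(x),cv2.contourArea(x)) for x in k])
fa=blobs(t,(15,0,150),(60,60,255),(310,238,348,275)); print([(cv2.minEnclosingCircle(x)) for x in fa[:2]])
```

```text
[1720.0, 118.5, 45.5, 39.0]
platter ell ((186.84080505371094, 244.4179229736328), (44.45383834838867, 46.49338150024414), 35.03626251220703) ((203.3087158203125, 180.96185302734375), (45.16250228881836, 70.26246643066406), 92.9156723022461) by plane z=.016 [0.4733 0.3345 0.016 ]
spigot(eye) [185.1 243.5] [199.8 179.3] [0.4732 0.3291 0.0542] gap 0.003
top flat [552.5] rect ((452.4482727050781, 251.1206817626953), (77.06355285644531, 14.484234809875488), 68.19859313964844) block ((453.9451904296875, 251.0205535888672), (25.04680633544922, 11.587074279785156), 69.44395446777344)
side flat [680.5] rect ((391.3978271484375, 354.781005859375), (15.976487159729004, 82.0183334350586), 19.98310661315918) block ((394.75775146484375, 348.17010498046875), (8.63044261932373, 30.155784606933594), 23.96249008178711)
bar far [438.1 215.3] [405.4 316.2] [ 0.5466 -0.3344  0.0143] gap 0.0067
bar near [466.8 286.9] [377.4 393.3] [ 0.3582 -0.3974  0.0122] gap 0.0041
len 0.1986881120429255 yaw 0.32276525036919906 mid [ 0.45239918 -0.36592107  0.01325881]
pad [322.4 211. ] [309.9 237.5] [ 0.5607 -0.0248  0.0212] gap 0.0004
bezel [328.4 255.1] [279.  248.5] [ 0.4402 -0.0321  0.0743] gap 0.0011
peg [271.5 198. ] [279.6 177.5] [0.5737 0.1073 0.1351] gap 0.0036
top [((270, 195, 5, 7), 21.0)]
side [((278, 178, 3, 10), 17.0)]
[((326.890625, 255.234375), 15.123695373535156)]
```

Measurements against the given sizes:

| Item | Measured | Check |
|---|---|---|
| Pad | (0.561, -0.025, 0.021) | height should be 0.022 |
| Bezel | (0.440, -0.032, 0.074) | 121 mm from pad, should be 120 |
| Jig yaw | 0.06 | from pad and bezel |
| Peg | (0.574, 0.107, 0.135) | 49 mm from pivot, should be 48; latch about 0.34 rad |
| Platter | (0.473, 0.332) | spigot top 0.054, should be 0.050 |
| Bar | mid (0.452, -0.366), yaw 0.323 | length 199 mm, should be 200 |

Everything is within reach, so I'll approach the platter with the jaws along jig x.

{"name": "carry_out", "arguments": {
  "steps": [
    [1,0,0,0,0,0,0.157],
    [1,0,0,0,0,0,0.157],
    [1,0,0,0,0,0,0.157],
    [1,0,0,0,0,0,0.157],
    [1,0,0,0,0,0,0.157],
    [1,0,0,0,0,0,0.157],
    [1,0,0,0,0,0,0.157],
    [1,0,0,0,0,0,0.157],
    [1,0.031,0.024,0,0,0,0],
    [1,0.031,0.024,0,0,0,0],
    [1,0.031,0.024,0,0,0,0],
    [1,0.031,0.024,0,0,0,0],
    [1,0.031,0.024,0,0,0,0],
    [1,0.031,0.024,0,0,0,0],
    [1,0.031,0.024,0,0,0,0],
    [1,0.031,0.024,0,0,0,0],
    [1,0.031,0.024,0,0,0,0],
    [1,0.031,0.024,0,0,0,0],
    [1,0,0,0,0,0,0],
    [1,0,0,0,0,0,0]
  ],
  "grip_force": 30
}}

```text
clock: 2.8
tcp_pos: [0.4688, 0.335, 0.2501]
orientation: [-0.0, 1.0, 0.029, -0.0]
wrist_force: [-1.1, -0.0, -0.0]
finger_gap: 0.0854
```

```bash
cat > go.py <<'E'
import sys,numpy as np
from workcell import env
def now():
    s=env.get_state(); w,x,y,z=s["orientation"]; tx=np.array([1-2*(y*y+z*z),2*(x*y+w*z)])
    return s,s["tcp_pos"],np.arctan2(tx[1],tx[0])
def to(x,y,z,h):
    "tool shift (after turning to heading h) and tool z turn"
    s,p,h0=now(); d=np.array([x,y,z])-p; c,n=np.cos(h),np.sin(h)
    print("t %.1f tcp %s head %.3f gap %.4f F %s j6 %.2f"%(s["clock"],p.round(4),h0,s["finger_gap"],s["wrist_force"].round(1),s["joint_pos"][5]))
    print("turn z %.3f shift %.4f %.4f %.4f"%((h0-h+np.pi)%(2*np.pi)-np.pi,d[0]*c+d[1]*n,d[0]*n-d[1]*c,-d[2]))
if __name__=="__main__": to(*map(float,sys.argv[1:]))
E
python3 go.py .473 .332 .048 .058
```

```text
t 2.8 tcp [0.4688 0.335  0.2501] head 0.059 gap 0.0854 F [-1.1 -0.  -0. ] j6 1.99
turn z 0.001 shift 0.0040 0.0032 0.2021
```

{"name": "carry_out", "arguments": {
  "steps": [
    [1,0.004,0.003,0.03,0,0,0],
    [1,0,0,0.035,0,0,0],
    [1,0,0,0.035,0,0,0],
    [1,0,0,0.035,0,0,0],
    [1,0,0,0.03,0,0,0],
    [1,0,0,0.02,0,0,0],
    [1,0,0,0.017,0,0,0],
    [1,0,0,0,0,0,0],
    [-1,0,0,0,0,0,0],
    [-1,0,0,0,0,0,0],
    [-1,0,0,0,0,0,0],
    [-1,0,0,0,0,0,0],
    [-1,0,0,0,0,0,0],
    [-1,0,0,0,0,0,0],
    [-1,0,0,0,0,0,0]
  ]
}}

```text
clock: 4.68
tcp_pos: [0.4742, 0.3328, 0.0499]
orientation: [-0.001, 1.0, 0.029, 0.001]
wrist_force: [-0.5, 0.8, 5.6]
finger_gap: 0.0497
```

```bash
python3 go.py .561 -.025 .15 .058
```

```text
t 4.7 tcp [0.4742 0.3328 0.0499] head 0.059 gap 0.0497 F [-0.5  0.8  5.6] j6 1.99
turn z 0.001 shift 0.0659 0.3622 -0.1001
```

Gap 49.7 mm, so the spigot is held. I'll lift to clear the peg (0.133) and carry it over the pad.

{"name": "carry_out", "arguments": {
  "steps": [
    [-1,0,0,-0.01,0,0,0],
    [-1,0,0,-0.02,0,0,0],
    [-1,0,0,-0.03,0,0,0],
    [-1,0,0,-0.04,0,0,0],
    [-1,0,0,-0.04,0,0,0],
    [-1,0,0,-0.03,0,0,0],
    [-1,0.0025,0.014,0,0,0,0],
    [-1,0.0055,0.03,0,0,0,0],
    [-1,0.0055,0.03,0,0,0,0],
    [-1,0.0055,0.03,0,0,0,0],
    [-1,0.0055,0.03,0,0,0,0],
    [-1,0.0055,0.03,0,0,0,0],
    [-1,0.0055,0.03,0,0,0,0],
    [-1,0.0055,0.03,0,0,0,0],
    [-1,0.0055,0.03,0,0,0,0],
    [-1,0.0055,0.03,0,0,0,0],
    [-1,0.0055,0.03,0,0,0,0],
    [-1,0.0055,0.03,0,0,0,0],
    [-1,0.0029,0.018,0,0,0,0],
    [-1,0,0,0,0,0,0]
  ]
}}

```text
clock: 7.18
tcp_pos: [0.5599, -0.0265, 0.2172]
orientation: [-0.0, 1.0, 0.028, -0.001]
wrist_force: [-0.6, 0.4, -2.6]
finger_gap: 0.0495
```

Run:
```python
from h import *
import go
go.to(.561,-.025,.072,.058)
t,s=cam("top"),cam("side")
cv2.imwrite("pics/c2.png",np.hstack([crop(t,240,140,400,290,400,375),crop(s,230,90,370,221,400,375)]))
```

```text
t 7.2 tcp [ 0.5599 -0.0265  0.2172] head 0.057 gap 0.0495 F [-0.6  0.4 -2.6] j6 1.32
turn z -0.001 shift 0.0012 -0.0014 0.1452
```

View pics/c2.png

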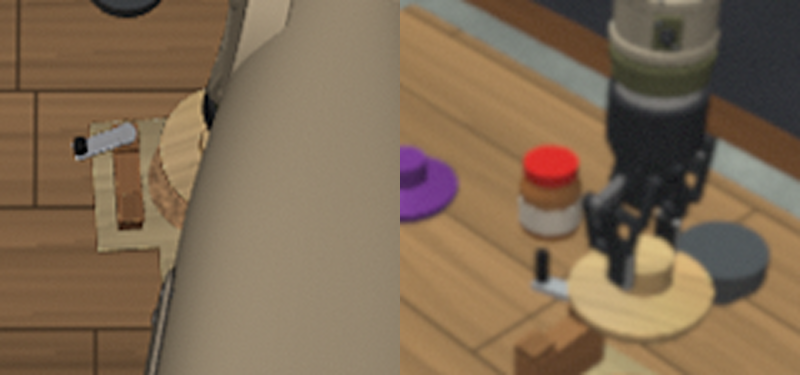

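The platter hangs level; in the side view the disc is centred near (315,191). I'll check its offset from the TCP.

Run:
```python
from h import *
s=cam("side"); p=env.get_state()["tcp_pos"]
k=blobs(s,(10,60,120),(28,130,255),(285,165,350,212))
c=np.vstack(k[:1]); x,y,w,h=cv2.boundingRect(c); print((x,y,w,h),cv2.contourArea(k[0]))
a=np.linspace(0,2*np.pi,90)
P=np.array([proj(s,p+[.06*np.cos(b),.06*np.sin(b),z-.05]) for b in a for z in(0,.016)])
print("expected",P.min(0).round(1),P.max(0).round(1)); print("measured",(x,y),(x+w,y+h)); 
print("px per m in world y",(proj(s,p+[0,.01,-.035])-proj(s,p+[0,0,-.035]))*100,"x",(proj(s,p+[.01,0,-.035])-proj(s,p+[0,0,-.035]))*100)
```

```text
(285, 168, 65, 44) 1696.0
expected [288.2 173.7] [339.5 211.7]
measured (285, 168) (350, 212)
px per m in world y [-310.53424889 -198.94850374] x [ 287.48546796 -184.82866258]
```

Expected columns are 288–340, and by eye the disc spans 289–340, so it is centred within about 2 mm. Lowering it now.

{"name": "carry_out", "arguments": {
  "steps": [
    [-1,0.0012,-0.0014,0.02,0,0,0],
    [-1,0,0,0.03,0,0,0],
    [-1,0,0,0.03,0,0,0],
    [-1,0,0,0.025,0,0,0],
    [-1,0,0,0.018,0,0,0],
    [-1,0,0,0.01,0,0,0],
    [-1,0,0,0.005,0,0,0],
    [-1,0,0,0.004,0,0,0],
    [-1,0,0,0,0,0,0],
    [-1,0,0,0,0,0,0]
  ]
}}

```text
clock: 8.57
tcp_pos: [0.5619, -0.0238, 0.0768]
orientation: [0.0, 1.0, 0.029, 0.0]
wrist_force: [-0.6, -0.5, -1.6]
finger_gap: 0.0495
```

```bash
python3 go.py .561 -.025 .072 .058
```

```text
t 8.6 tcp [ 0.5619 -0.0238  0.0768] head 0.059 gap 0.0495 F [-0.6 -0.5 -1.6] j6 1.33
turn z 0.001 shift -0.0010 0.0011 0.0048
```

{"name": "carry_out", "arguments": {
  "steps": [
    [-1,-0.001,0.001,0.002,0,0,0],
    [-1,0,0,0.0015,0,0,0],
    [-1,0,0,0,0,0,0],
    [-1,0,0,0,0,0,0]
  ]
}}

```text
clock: 9.07
tcp_pos: [0.5606, -0.0248, 0.0728]
orientation: [-0.0, 1.0, 0.029, -0.0]
wrist_force: [0.6, 0.1, -1.9]
finger_gap: 0.0496
```

{"name": "carry_out", "arguments": {
  "steps": [
    [-1,0,0,0.0015,0,0,0],
    [-1,0,0,0,0,0,0],
    [-1,0,0,0,0,0,0]
  ]
}}

```text
clock: 9.45
tcp_pos: [0.5607, -0.0248, 0.0719]
orientation: [0.0, 1.0, 0.029, 0.0]
wrist_force: [-2.1, 0.2, 5.5]
finger_gap: 0.0495
```

Contact at +5.5 N with TCP z 0.072, as predicted. I'll release, lift and move over the bar.

{"name": "carry_out", "arguments": {
  "steps": [
    [0.3,0,0,0,0,0,0],
    [1,0,0,0,0,0,0],
    [1,0,0,0,0,0,0],
    [1,0,0,-0.02,0,0,0],
    [1,0,0,-0.04,0,0,0],
    [1,0,0,-0.045,0,0,0],
    [1,0,0,-0.045,0,0,0],
    [1,-0.01,0.026,0,0,0,0],
    [1,-0.0125,0.0325,0,0,0,0],
    [1,-0.0125,0.0325,0,0,0,0],
    [1,-0.0125,0.0325,0,0,0,0],
    [1,-0.0125,0.0325,0,0,0,0],
    [1,-0.0125,0.0325,0,0,0,0],
    [1,-0.0125,0.0325,0,0,0,0],
    [1,-0.0125,0.0325,0,0,0,0],
    [1,-0.0125,0.0325,0,0,0,0],
    [1,-0.0125,0.0325,0,0,0,0],
    [1,-0.006,0.016,0,0,0,0]
  ]
}}

```text
clock: 11.7
tcp_pos: [0.4515, -0.3678, 0.221]
orientation: [-0.0, 1.0, 0.029, -0.0]
wrist_force: [-0.8, 0.5, 0.5]
finger_gap: 0.0851
```

{"name": "carry_out", "arguments": {
  "steps": [
    [1,0,0,0,0,0,0.163],
    [1,0,0,0,0,0,0.163],
    [1,0,0,0,0,0,0.163],
    [1,0,0,0,0,0,0.163],
    [1,0,0,0,0,0,0.163],
    [1,0,0,0,0,0,0.163],
    [1,0,0,0,0,0,0.163],
    [1,0,0,0,0,0,0.163],
    [1,0,0,0,0,0,0],
    [1,0,0,0,0,0,0]
  ]
}}

```text
clock: 12.95
tcp_pos: [0.4522, -0.366, 0.2212]
orientation: [-0.0, 0.813, -0.582, -0.0]
wrist_force: [0.1, -0.2, -0.5]
finger_gap: 0.0858
```

Run:
```python
from h import *
import go
go.to(.4524,-.366,.034,-1.248)
t,s=cam("top"),cam("side")
cv2.imwrite("pics/c3.png",np.hstack([crop(t,260,175,380,285,400,366),crop(s,240,165,370,284,400,366)]))
```

```text
t 12.9 tcp [ 0.4522 -0.366   0.2212] head -1.242 gap 0.0858 F [ 0.1 -0.2 -0.5] j6 1.99
turn z 0.006 shift 0.0001 -0.0002 0.1872
```

View pics/c3.png

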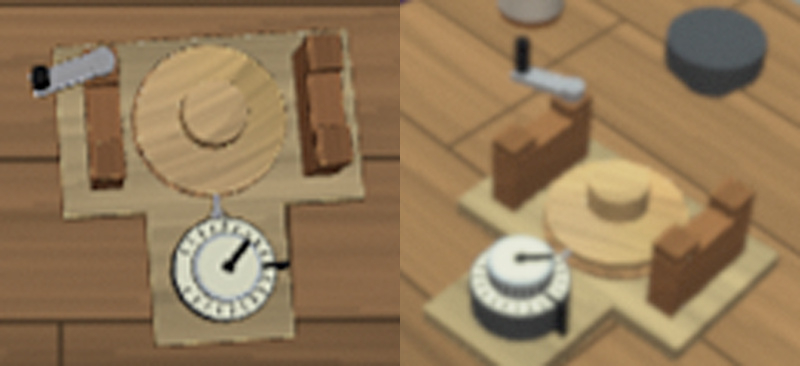

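The platter sits centred on the pad in both views, with the cork rim even all round: top crop (208,120), side crop (615,210). Now the bar grasp.

{"name": "carry_out", "arguments": {
  "steps": [
    [1,0,0,0.02,0,0,0.006],
    [1,0,0,0.035,0,0,0],
    [1,0,0,0.035,0,0,0],
    [1,0,0,0.035,0,0,0],
    [1,0,0,0.03,0,0,0],
    [1,0,0,0.02,0,0,0],
    [1,0,0,0.012,0,0,0],
    [1,0,0,0,0,0,0],
    [-1,0,0,0,0,0,0],
    [-1,0,0,0,0,0,0],
    [-1,0,0,0,0,0,0],
    [-1,0,0,0,0,0,0],
    [-1,0,0,0,0,0,0],
    [-1,0,0,0,0,0,0],
    [-1,0,0,0,0,0,0],
    [-1,0,0,0,0,0,0]
  ],
  "grip_force": 45
}}

```text
clock: 15.05
tcp_pos: [0.4524, -0.3667, 0.0349]
orientation: [0.0, 0.811, -0.585, 0.001]
wrist_force: [-0.9, 0.8, 6.3]
finger_gap: 0.0211
```

```bash
python3 go.py .561 -.025 .11 .058
```

```text
t 15.1 tcp [ 0.4524 -0.3667  0.0349] head -1.251 gap 0.0211 F [-0.9  0.8  6.3] j6 2.00
turn z -1.309 shift 0.1282 -0.3348 -0.0751
```

{"name": "carry_out", "arguments": {
  "steps": [
    [-1,0,0,-0.01,0,0,0],
    [-1,0,0,-0.02,0,0,0],
    [-1,0,0,-0.035,0,0,0],
    [-1,0,0,-0.035,0,0,0],
    [-1,0,0,-0.035,0,0,0],
    [-1,0,0,-0.03,0,0,0],
    [-1,0,0,0,0,0,-0.13],
    [-1,0,0,0,0,0,-0.15],
    [-1,0,0,0,0,0,-0.15],
    [-1,0,0,0,0,0,-0.15],
    [-1,0,0,0,0,0,-0.15],
    [-1,0,0,0,0,0,-0.15],
    [-1,0,0,0,0,0,-0.15],
    [-1,0,0,0,0,0,-0.15],
    [-1,0,0,0,0,0,-0.129],
    [-1,0,0,0,0,0,0],
    [-1,0,0,0,0,0,0]
  ]
}}

```text
clock: 17.18
tcp_pos: [0.4518, -0.3661, 0.199]
orientation: [-0.0, 1.0, 0.028, -0.0]
wrist_force: [0.0, -0.2, -2.7]
finger_gap: 0.0214
```

Run:
```python
from h import *
import go
go.to(.561,-.025,.2,.058)
t,s=cam("top"),cam("side"); p=env.get_state()["tcp_pos"]
for c in(t,s):
    for v in(-.1,.1):
        print(c["n"],v,proj(c,p+[-.058*v,v,-.0349+.012]).round(1))
cv2.imwrite("pics/c4.png",np.hstack([crop(t,360,180,520,300,400,300),crop(s,310,210,450,315,400,300)]))
```

```text
t 17.2 tcp [ 0.4518 -0.3661  0.199 ] head 0.056 gap 0.0214 F [ 0.  -0.2 -2.7] j6 0.70
turn z -0.002 shift 0.1288 -0.3342 -0.0010
top -0.1 [526.4 243.2]
top 0.1 [438.2 248.7]
side -0.1 [460.8 338.5]
side 0.1 [365.  276.1]
```

View pics/c4.png

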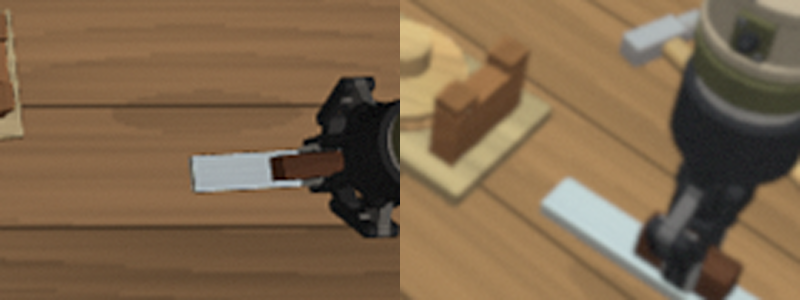

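The bar hangs level. Its end is at top (437,249) against (438,249) predicted, so it is offset about 2 mm towards +y. Carrying it over the seat.

{"name": "carry_out", "arguments": {
  "steps": [
    [-1,0.006,-0.015,0,0,0,0],
    [-1,0.0116,-0.03,0,0,0,0],
    [-1,0.0116,-0.03,0,0,0,0],
    [-1,0.0116,-0.03,0,0,0,0],
    [-1,0.0116,-0.03,0,0,0,0],
    [-1,0.0116,-0.03,0,0,0,0],
    [-1,0.0116,-0.03,0,0,0,0],
    [-1,0.0116,-0.03,0,0,0,0],
    [-1,0.0116,-0.03,0,0,0,0],
    [-1,0.0116,-0.03,0,0,0,0],
    [-1,0.0116,-0.03,0,0,0,0],
    [-1,0.007,-0.017,0,0,0,0],
    [-1,0,0,0,0,0,0],
    [-1,0,0,0,0,0,0]
  ]
}}

```text
clock: 19.02
tcp_pos: [0.5613, -0.0277, 0.1992]
orientation: [0.0, 1.0, 0.029, -0.0]
wrist_force: [-0.7, -0.4, -2.6]
finger_gap: 0.0207
```

```bash
python3 go.py .561 -.027 .111 .058
```

```text
t 19.0 tcp [ 0.5613 -0.0277  0.1992] head 0.058 gap 0.0207 F [-0.7 -0.4 -2.6] j6 1.32
turn z -0.000 shift -0.0003 -0.0007 0.0882
```

{"name": "carry_out", "arguments": {
  "steps": [
    [-1,0,0,0.02,0,0,0],
    [-1,0,0,0.025,0,0,0],
    [-1,0,0,0.015,0,0,0],
    [-1,0,0,0.01,0,0,0],
    [-1,0,0,0.006,0,0,0],
    [-1,0,0,0.005,0,0,0],
    [-1,0,0,0.004,0,0,0],
    [-1,0,0,0,0,0,0],
    [-1,0,0,0,0,0,0]
  ]
}}

```text
clock: 20.15
tcp_pos: [0.5618, -0.0274, 0.1146]
orientation: [-0.0, 1.0, 0.029, 0.0]
wrist_force: [-0.2, -0.0, -2.8]
finger_gap: 0.0209
```

{"name": "carry_out", "arguments": {
  "steps": [
    [-1,0,0,0.0015,0,0,0],
    [-1,0,0,0,0,0,0],
    [-1,0,0,0,0,0,0]
  ]
}}

```text
clock: 20.52
tcp_pos: [0.5616, -0.0274, 0.1128]
orientation: [-0.0, 1.0, 0.029, 0.0]
wrist_force: [0.4, -0.1, -2.5]
finger_gap: 0.0213
```

{"name": "carry_out", "arguments": {
  "steps": [
    [-1,0,0,0.0015,0,0,0],
    [-1,0,0,0,0,0,0],
    [-1,0,0,0.001,0,0,0],
    [-1,0,0,0,0,0,0],
    [-1,0,0,0,0,0,0]
  ]
}}

```text
clock: 21.15
tcp_pos: [0.5616, -0.0274, 0.1109]
orientation: [0.0, 1.0, 0.029, 0.0]
wrist_force: [-2.7, 0.8, 6.2]
finger_gap: 0.0209
```

Contact at exactly the expected height. I'll release, lift and move above the peg.

{"name": "carry_out", "arguments": {
  "steps": [
    [-0.2,0,0,0,0,0,0],
    [0.3,0,0,0,0,0,0],
    [0.5,0,0,0,0,0,0],
    [0.5,0,0,-0.015,0,0,0],
    [0.5,0,0,-0.03,0,0,0],
    [0.5,0,0,-0.03,0,0,0],
    [0.5,0,0,-0.02,0,0,0],
    [0.2,0.004,-0.027,0,0,0,0],
    [0.2,0.004,-0.027,0,0,0,0],
    [0.2,0.004,-0.027,0,0,0,0],
    [0.2,0.004,-0.027,0,0,0,0],
    [0.2,0.004,-0.026,0,0,0,0],
    [0.2,0,0,0,0,0,0],
    [0.2,0,0,0,0,0,0]
  ],
  "grip_force": 20
}}

```text
clock: 22.9
tcp_pos: [0.5739, 0.1072, 0.2059]
orientation: [0.0, 1.0, 0.029, 0.0]
wrist_force: [0.6, -0.8, -0.2]
finger_gap: 0.051
```

Run:
```python
from h import *
import go
go.to(.5737,.1073,.125,.058)
t,s=cam("top"),cam("side"); p=env.get_state()["tcp_pos"]
print(proj(t,[.5737,.1073,.133]),proj(s,[.5737,.1073,.133]),proj(s,[.561,-.025,.116]),proj(s,p))
cv2.imwrite("pics/c5.png",np.hstack([crop(t,250,160,390,290,400,371),crop(s,240,130,370,251,400,371)]))
```

```text
t 22.9 tcp [0.5739 0.1072 0.2059] head 0.058 gap 0.0510 F [ 0.6 -0.8 -0.2] j6 1.56
turn z 0.000 shift -0.0002 -0.0001 0.0809
[271.98686655 197.60863077] [278.91258731 178.26978322] [312.48970876 210.55465218] [279.55317061 155.43399864]
```

View pics/c5.png

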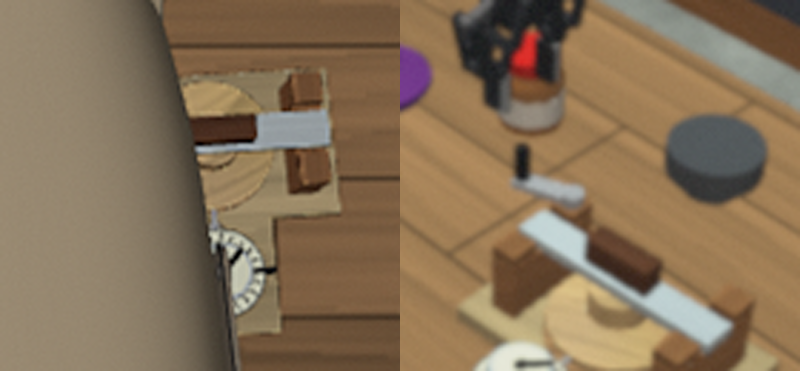

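The bar lies in both notches: in the side view the block is near (314,211) against (312,211) predicted. The peg is at side (280,179), as predicted. I'll align the jaws tangentially (heading 0.40), descend and grip the peg lightly.

{"name": "carry_out", "arguments": {
  "steps": [
    [0.2,0,0,0,0,0,-0.114],
    [0.2,0,0,0,0,0,-0.114],
    [0.2,0,0,0,0,0,-0.114],
    [0.2,0,0,0.025,0,0,0],
    [0.2,0,0,0.025,0,0,0],
    [0.2,0,0,0.02,0,0,0],
    [0.2,0,0,0.012,0,0,0],
    [0.2,0,0,0,0,0,0],
    [-1,0,0,0,0,0,0],
    [-1,0,0,0,0,0,0],
    [-1,0,0,0,0,0,0],
    [-1,0,0,0,0,0,0],
    [-1,0,0,0,0,0,0],
    [-1,0,0,0,0,0,0]
  ],
  "grip_force": 20
}}

```text
clock: 24.75
tcp_pos: [0.5746, 0.1077, 0.1243]
orientation: [0.0, 0.98, 0.199, 0.001]
wrist_force: [0.8, 1.0, 5.7]
finger_gap: 0.0131
```

{"name": "carry_out", "arguments": {
  "steps": [
    [-1,-0.0048,0.00024,0,0,0,-0.1],
    [-1,-0.0048,0.00024,0,0,0,-0.1],
    [-1,-0.0048,0.00024,0,0,0,-0.1],
    [-1,-0.0048,0.00024,0,0,0,-0.1],
    [-1,-0.0048,0.00024,0,0,0,-0.1],
    [-1,-0.0048,0.00024,0,0,0,-0.1]
  ]
}}

```text
clock: 25.5
tcp_pos: [0.5529, 0.0892, 0.1242]
orientation: [0.0, 0.877, 0.481, 0.001]
wrist_force: [1.6, -0.3, 4.6]
finger_gap: 0.0134
```

```bash
python3 go.py .5451 .0622 .124 1.578
```

```text
t 25.5 tcp [0.5529 0.0892 0.1242] head 1.003 gap 0.0134 F [ 1.6 -0.3  4.6] j6 0.58
turn z -0.575 shift -0.0270 -0.0080 0.0002
```

{"name": "carry_out", "arguments": {
  "steps": [
    [-1,-0.0048,0.00024,0,0,0,-0.1],
    [-1,-0.0048,0.00024,0,0,0,-0.1],
    [-1,-0.0048,0.00024,0,0,0,-0.1],
    [-1,-0.0048,0.00024,0,0,0,-0.1],
    [-1,-0.0048,0.00024,0,0,0,-0.1],
    [-1,-0.0048,0.00024,0,0,0,-0.1],
    [-1,0,0,0,0,0,0],
    [-1,0,0,0,0,0,0]
  ]
}}

```text
clock: 26.5
tcp_pos: [0.5454, 0.0616, 0.1242]
orientation: [0.001, 0.697, 0.717, 0.001]
wrist_force: [0.0, -0.5, 5.0]
finger_gap: 0.0131
```

```bash
python3 go.py .4402 -.032 .2 .458
```

```text
t 26.5 tcp [0.5454 0.0616 0.1242] head 1.600 gap 0.0131 F [ 0.  -0.5  5. ] j6 -0.06
turn z 1.142 shift -0.1357 0.0374 -0.0758
```

The latch is at about 1.52 rad by the peg position. I'll release and lift, then take the bezel angle from the saved first top image, since the bezel hasn't been touched.

{"name": "carry_out", "arguments": {
  "steps": [
    [-0.4,0,0,0,0,0,0],
    [0.1,0,0,0,0,0,0],
    [0.1,0,0,0,0,0,0],
    [0.1,0,0,-0.015,0,0,0],
    [0.1,0,0,-0.03,0,0,0],
    [0.1,0,0,-0.03,0,0,0],
    [1,0,0,0,0,0,0.163],
    [1,0,0,0,0,0,0.163],
    [1,0,0,0,0,0,0.163],
    [1,0,0,0,0,0,0.163],
    [1,0,0,0,0,0,0.163],
    [1,0,0,0,0,0,0.163],
    [1,0,0,0,0,0,0.163],
    [1,0,0,0,0,0,0]
  ]
}}

```text
clock: 28.25
tcp_pos: [0.5446, 0.0619, 0.1992]
orientation: [0.0, 0.974, 0.228, 0.0]
wrist_force: [0.6, 0.6, 0.4]
finger_gap: 0.0852
```

Run:
```python
from h import *
import go
go.to(.4402,-.032,.075,.458)
for n in("top","side"):
    c=cam(n); im=cv2.imread(f"pics/{n}0.png"); g=cv2.cvtColor(im,cv2.COLOR_BGR2GRAY).astype(float)
    ax=np.array([.5607,-.0248,.071])-.12*np.array([.9983,.058,0])
    V,U=np.mgrid[225:285,255:350]; u=np.c_[U.ravel(),V.ravel()]
    P=np.array([onplane(c,q,.071) for q in u])[:,:2]-ax[:2]
    r=np.hypot(*P.T); v=g[u[:,1],u[:,0]]
    o=np.median(P[(r<.022)&(v>150)],axis=0); print(n,"axis",ax.round(4),"face offset",o.round(4))
    m=(r>.007)&(r<.018); w=np.clip(130-v[m],0,None); d=(P[m]*w[:,None]).sum(0)/w.sum()
    print("pointer dir",d.round(4),"bezel",np.arctan2(d[1],d[0])+np.pi/2-.058, "darkpx",(w>0).sum())
```

```text
t 28.2 tcp [0.5446 0.0619 0.1992] head 0.461 gap 0.0852 F [0.6 0.6 0.4] j6 1.08
turn z 0.003 shift -0.1352 0.0380 0.1242
top axis [ 0.4409 -0.0318  0.071 ] face offset [-0.0007  0.001 ]
pointer dir [ 0.0099 -0.0074] bezel 0.8741368826096382 darkpx 11
side axis [ 0.4409 -0.0318  0.071 ] face offset [-0.0022  0.0008]
pointer dir [ 0.0117 -0.0054] bezel 1.0806230188685186 darkpx 5
```

Top gives 0.87 by mask and 0.83 by eye. The side mask's 1.08 disagrees, but only 5 pixels back it, and the pointer read by eye there gives 0.86. I'll turn 0.86 and look again.

{"name": "carry_out", "arguments": {
  "steps": [
    [1,-0.027,0.0076,0,0,0,0],
    [1,-0.027,0.0076,0,0,0,0],
    [1,-0.027,0.0076,0,0,0,0],
    [1,-0.027,0.0076,0,0,0,0],
    [1,-0.027,0.0076,0,0,0,0],
    [1,0,0,0.03,0,0,0],
    [1,0,0,0.035,0,0,0],
    [1,0,0,0.03,0,0,0],
    [1,0,0,0.018,0,0,0],
    [1,0,0,0.01,0,0,0],
    [1,0,0,0,0,0,0],
    [-1,0,0,0,0,0,0],
    [-1,0,0,0,0,0,0],
    [-1,0,0,0,0,0,0],
    [-1,0,0,0,0,0,0],
    [-1,0,0,0,0,0,0]
  ],
  "grip_force": 25
}}

```text
clock: 30.35
tcp_pos: [0.4424, -0.0317, 0.0768]
orientation: [0.0, 0.974, 0.228, 0.002]
wrist_force: [3.1, 3.8, 5.8]
finger_gap: 0.0505
```

{"name": "carry_out", "arguments": {
  "steps": [
    [-1,0,0,0,0,0,0.086],
    [-1,0,0,0,0,0,0.086],
    [-1,0,0,0,0,0,0.086],
    [-1,0,0,0,0,0,0.086],
    [-1,0,0,0,0,0,0.086],
    [-1,0,0,0,0,0,0.086],
    [-1,0,0,0,0,0,0.086],
    [-1,0,0,0,0,0,0.086],
    [-1,0,0,0,0,0,0.086],
    [-1,0,0,0,0,0,0.086],
    [-1,0,0,0,0,0,0],
    [-1,0,0,0,0,0,0],
    [0,0,0,0,0,0,0],
    [1,0,0,0,0,0,0],
    [1,0,0,0,0,0,0],
    [1,0,0,-0.02,0,0,0],
    [1,0,0,-0.04,0,0,0],
    [1,0,0,-0.04,0,0,0],
    [1,0,0,-0.03,0,0,0],
    [1,0,0,0,0,0,0]
  ]
}}

```text
clock: 32.85
tcp_pos: [0.4416, -0.0325, 0.2073]
orientation: [0.0, 0.98, -0.199, 0.002]
wrist_force: [0.6, -0.1, -0.1]
finger_gap: 0.0856
```

```bash
python3 go.py .40 .30 .25 -.40
```

```text
t 32.9 tcp [ 0.4416 -0.0325  0.2073] head -0.401 gap 0.0856 F [ 0.6 -0.1 -0.1] j6 1.72
turn z -0.001 shift -0.1678 -0.2901 -0.0427
```

Now I'll move aside to get a clear look.

{"name": "carry_out", "arguments": {
  "steps": [
    [1,-0.012,-0.02,-0.03,0,0,0],
    [1,-0.017,-0.03,0,0,0,0],
    [1,-0.017,-0.03,0,0,0,0],
    [1,-0.017,-0.03,0,0,0,0],
    [1,-0.017,-0.03,0,0,0,0],
    [1,-0.017,-0.03,0,0,0,0],
    [1,-0.017,-0.03,0,0,0,0],
    [1,-0.017,-0.03,0,0,0,0],
    [1,-0.017,-0.03,0,0,0,0],
    [1,-0.017,-0.03,0,0,0,0],
    [1,0,0,0,0,0,0]
  ]
}}

```text
clock: 34.22
tcp_pos: [0.4005, 0.3006, 0.2335]
orientation: [0.001, 0.98, -0.198, -0.001]
wrist_force: [-0.2, -0.7, -0.2]
finger_gap: 0.0853
```

Run:
```python
from h import *
t,s=cam("top"),cam("side")
cv2.imwrite("pics/c6.png",np.vstack([np.hstack([crop(t,260,175,380,285,400,366),crop(s,240,165,370,284,400,366)]),np.hstack([crop(t,308,238,353,264,400,231),crop(s,258,232,303,258,400,231)])]))
c=t; g=cv2.cvtColor(c["color"],cv2.COLOR_RGB2GRAY).astype(float)
V,U=np.mgrid[235:280,305:355]; u=np.c_[U.ravel(),V.ravel()]
P=np.array([onplane(c,q,.071) for q in u])[:,:2]-[.4409-.0007,-.0318+.001]; r=np.hypot(*P.T); v=g[u[:,1],u[:,0]]
m=(r>.007)&(r<.018); w=np.clip(130-v[m],0,None); d=(P[m]*w[:,None]).sum(0)/w.sum()
print("bezel",np.arctan2(d[1],d[0])+np.pi/2-.058,(w>0).sum())
```

```text
bezel 0.032508025552358925 9
```

View pics/c6.png

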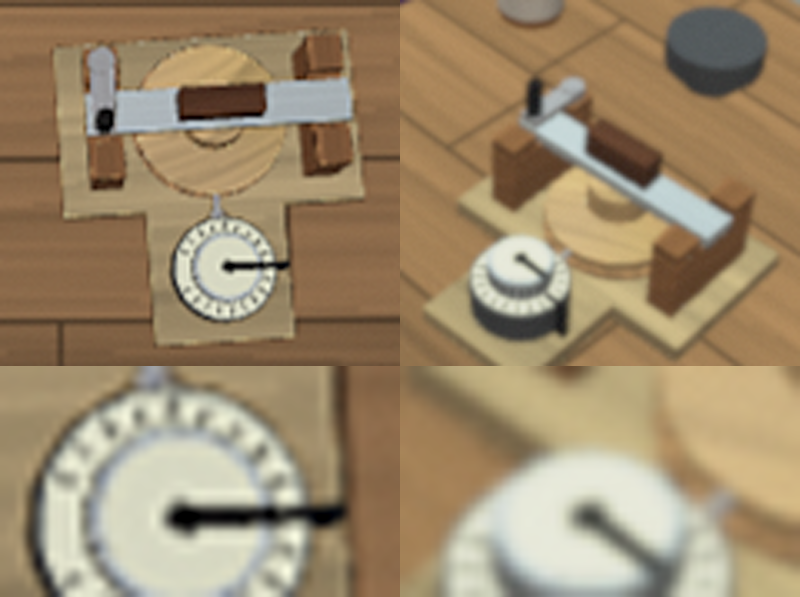

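Everything is in place in both views. The button lies across the bar's end (top crop (103,90)), the pointer is in line with the index (top crop (228,267) to (288,265)), and the bar and platter are seated. The arm is clear, so I'm handing in.

```bash
python3 -c "
from workcell import env
env.hand_in(); print(env.get_state()['clock'])"
```

```text
the job is handed in; nothing more can be done
the job is handed in; nothing more can be done
```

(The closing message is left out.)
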